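# Press a heat-sink angle into the corner of a drilling jig and hold it

## Robot

A 6-joint arm with a two-finger parallel gripper is mounted at the origin on the work surface. World frame = base frame: x ahead of the robot, y to its left, z up, the work surface at z = 0. Lengths are in mm, angles in rad, forces in N, time in s.
With the tool pointing down it reaches from about 350 to 775 mm from the base axis. Payload 7.3 kg.
Tool frame: the origin (TCP) lies at the very end of the fingers, on their centre line; the grasp point (between the pads) lies 19 mm behind it; z points along the fingers, y is the line along which they close (so a half turn about z gives the same grasp; the last joint's range is limited). The gripper opens to 92 mm and grips with 3 to 60 N. Pads are 19 mm wide; open, the fingers measure 130 mm over their backs; the gripper's body (75 mm by 190 mm) begins 47 mm behind the grasp point.
Start: joints at [0.996, 0.342, 1.524, -0, 1.275, -0.146], TCP at [218.273, 477.495, 226.741] pointing down, gripper open.
Joint ranges: [-2.53, 2.53], [-0.77, 2.02], [0.04, 2.7], [-1, 4.14], [0.28, 2.66], [-3.11, 3.11]. Speed limits (rad/s): [2.57, 2.57, 3.14, 3.14, 3.14, 3.14].

## Interface

Orientations are given as [roll, pitch, yaw] about the fixed x, y, z axes, in that order (R = Rz(yaw) Ry(pitch) Rx(roll)).
In Python, from plant import * gives the robot as it stands.
- The arm moves only by the tool arm_command, never from a script. Its arguments are lists of equal length, an entry for each row: "gripper": the finger opening in mm, from 0 to 91.8; "dp": the shift along the tool's x, y, z in units of 25 mm (1.0 is 25 mm), a list of three; "twist": the turn about the tool's z in units of 5 degrees (1.0 is 5 degrees). A call has exactly 5 rows; each row shifts and turns the commanded pose from where the row before left it, along the tool's axes as they then stand; what a row does not reach is not made up. A row lasts 1/8 s, in which the tool goes at most 62.5 mm and 10.7 degrees, less where a joint would pass 70% of its speed; a pose out of reach is approached as far as the arm can. A call is refused whole if a number of a shift passes 1 or a number of a turn 1, either way. A call with a gripper value outside its range is refused whole. The fingers move at their own pace and stop on an object; the grip force is fixed at half the most. Time passes only in rows, so rows that do not move let the fingers close, or fill a call up. It gives the time, the measured TCP pose, the force, the opening and the grip force at its end, in the units of the state.
- get_obs(): the state, without advancing time (a new reading comes with each control period).
- capture(name): name is "scene" or "top"; returns the picture (400x640x3 uint8, red, green, blue); there is no depth.
- get_calibration(name): a dict with "mtx" (3x3 intrinsics, pixels), "position" and "attitude" of the camera in the world. Camera axes: x right, y down, z forward; pixel columns grow to the right and rows downward; lengths in mm; the calibration is good to about 2 mm. A picture is of the moment at which its call begins. get_calibration takes no time and is no camera call.
- close_job(): hands the job in; it is judged then, once.
The state is a dict: "time": time; "joint_positions": joint angles; "dq": joint speeds; "tau": joint torques, N m; "tool_pos": TCP position; "tcp_rot": TCP orientation; "contact_force": force on the tool from outside, world axes, zero at the start; "moment": the same for the moment, N m; "grip_width": finger opening in mm; "finger_force": force on a finger pad.
Only numpy, scipy, OpenCV 4.12 (cv2) and the standard library are available. Lean on these libraries where they do the work, as an engineer would, in place of code of your own. Each camera call takes 0.05 s, during which the arm holds its last target. There are 200 camera calls.

## Task

Pick up the L-shaped aluminium heat-sink angle from the bench and set it on the bed of the steel corner jig, foot flat on the bed, back of its upright leg towards the long fence and its end up against the stop block. Then push with the fingers into its inside corner, down and towards the fence at once, so that it bears firmly (about 10 N each way, never crushing) on both bed and fence, and finish while still holding that push: do not let go. Leave the other things on the bench where they are.

Things in the scene. Friction and masses are not known exactly. Their poses are not given: they have to be found in the camera images.
- angle: Loose L-section of bare aluminium, about 0.2 kg, 100 mm long, 8 mm thick, lying foot down on the bench. Origin: centre of the foot's underside; x along the length (+-50 mm), z up. Foot: y -27.5 to +27.5, z 0 to 8 mm. Upright leg on the foot's +y edge: y +19.5 to +27.5, top at z 45 mm; its outer face (y +27.5) goes to the fence. Ends are alike; the dark spots are only drawn.
- corner (a point): Point of the angle: middle of its inside corner line, where foot top and leg inner face meet, at x 0, y +19.5, z +8 mm of the angle. Push here.
- jig: The corner jig, bolted to the bench (it never moves), 200 x 170 mm over all. Origin: centre of its underside, at bench height; x along the fence, y towards the fence, z up. It carries bed, fence and stop. The angle is fully home when its axes are parallel to the jig's and its origin is at x +20, y +32.5, z +14 mm in this frame.
- bed: The jig's flat dark steel bed, 200 mm (x) x 170 mm (y); its top is 14 mm above the bench, 10 mm above this origin (centre of its underside). Axes as the jig's. Steel on aluminium, ordinary dry friction.
- fence: The jig's long upright grey steel bar along the bed's +y side, 200 mm long, 15 mm thick, standing 50 mm above the bed (top 64 mm above the bench). Origin: middle of the foot of its inner face, at jig x 0, y +60, z +14 mm; the inner face looks to jig -y. Rigid.
- stop: The jig's low grey steel stop block across the bed's +x end, 22 mm high and 22 mm thick, 105 mm long (jig y -45 to +60 mm), meeting the fence. Origin: middle of the foot of its inner face, at jig x +70, y +7.5, z +14 mm; the inner face looks to jig -x. Rigid.
- screwdriver: Bystander: a loose screwdriver lying on the bench. Origin on its underside. Leave alone.
- spool: Bystander: a loose metal solder spool standing on end, 54 mm across, 42 mm high. Origin: centre of its underside. Leave alone.
- meter: Bystander: a loose black multimeter lying flat, 150 x 75 x 32 mm (38 with its dial). Origin: centre of its underside, x along its length. Leave alone.
- board: Bystander: a loose green circuit board, 120 x 80 mm, with parts up to 29 mm high. Origin: centre of its underside. Leave alone.
Things that resemble listed ones, but are neither listed nor needed, are in the scene too. What is shaped like the angle but purple or turquoise is not meant.

How it is judged (in metres and radians):
On the way, in this order (a step that is already met when the one before it is completed fails the run):
1. the angle is picked up, at least 25 mm clear of the bench (height (world z) of angle above 0.025 m), for 0.1 s.
2. the angle stands level on the bed (contact force between angle and bed above 0.5 N and height (world z) of angle below 0.018 m and angle between angle's own z axis and vertical below 0.06 rad), for 0.1 s.
At the end, for the whole second after the job is handed in: Angle home in the jig corner: leg within 3 mm of the fence and 0.04 rad of parallel, foot flat on the bed (2 mm, 0.04 rad), end within 5 mm of the stop; fingers (over 4 N) still push it with 3 to 60 N on the fence and 6 to 60 N on the bed, all still, through the last second (x of angle in the frame of jig between 0.015 and 0.025 m and y of angle in the frame of jig between 0.0295 and 0.0355 m and z of angle in the frame of jig between 0.012 and 0.016 m and y of corner in the frame of jig between 0.048 and 0.056 m and angle between the x axis of angle and the x axis of jig, either way round below 0.04 rad and angle between angle's own z axis and vertical below 0.04 rad and contact force between angle and fence between 3 and 60 N and contact force between angle and bed between 6 and 60 N and contact force between angle and the fingers above 4 N and linear speed of angle below 0.01 m/s); the arm keeps its last pose, push and grip.
It fails at once if the screwdriver is moved more than 20 mm (distance of screwdriver from where it was at the start of the episode above 0.02 m).
It fails at once if the solder spool is moved more than 20 mm (distance of spool from where it was at the start of the episode above 0.02 m).
It fails at once if the multimeter is moved more than 20 mm (distance of meter from where it was at the start of the episode above 0.02 m).
It fails at once if the circuit board is moved more than 20 mm (distance of board from where it was at the start of the episode above 0.02 m).
It also fails if it takes over 58 s, if anything falls off the work surface, if the arm or the gripper's body presses on something with over 40 N, if the wrist force passes 120 N, or if a joint passes its speed limit or range.

## Working session

There is one attempt and no reset: what is moved stays moved. The work goes in short steps, Python scripts to look and compute and a tool call to move; the robot and the scene stay as the last step left them, time stands still between calls to the robot, and variables do not carry over. Pictures are saved under pics/ and viewed, at most 10 in all, crops included, and the job is handed in when it is done.

Besides the shell and the picture viewer there is one more tool, called after "Call:" as a command line: name --pt "numbers of a row" for each row, then --argument value for the rest. arm_command: Moves the arm, as the interface text tells. Its arguments: {"type":"object","properties":{"gripper":{"type":"array"},"dp":{"type":"array"},"twist":{"type":"array"}},"required":["gripper","dp","twist"]}

```bash
mkdir -p pics; ls
python3 - <<'E'
from plant import *
import cv2,numpy as np
for n in("scene","top"):
    cv2.imwrite(f"pics/{n}0.png",capture(n)[:,:,::-1]); c=get_calibration(n); print(n,c)
print(get_obs())
E
```

```text
pics
scene {'mtx': array([[385.59092337,   0.        , 313.88279486],
       [  0.        , 385.59092337, 199.22892625],
       [  0.        ,   0.        ,   1.        ]]), 'position': array([1155.13167539,  169.25129872,  824.28711939]), 'attitude': array([-2.44837654, -0.00416858,  1.85260171])}
top {'mtx': array([[453.80195628,   0.        , 318.90742198],
       [  0.        , 453.80195628, 200.37929862],
       [  0.        ,   0.        ,   1.        ]]), 'position': array([ 453.81448737,   17.1457093 , 1559.64370269]), 'attitude': array([-3.07519525e+00,  1.88367742e-03, -1.57016141e+00])}
{'time': 0.1, 'joint_positions': array([ 9.95976352e-01,  3.42675150e-01,  1.52492785e+00,  1.03288832e-05,
        1.27540613e+00, -1.46007235e-01]), 'dq': array([-1.59591156e-03, -1.62565297e-03, -2.58712844e-03, -1.02684016e-03,
       -1.74126033e-03,  7.59490078e-05]), 'tau': array([ 1.58113591e-03, -4.32004237e+01, -2.44693333e+01,  7.19357771e-02,
        5.26465103e-02, -1.09653949e-04]), 'tool_pos': array([218.06863478, 477.16348083, 226.1007719 ]), 'tcp_rot': array([-3.14019269e+00, -2.15853606e-04,  2.71277675e+00]), 'contact_force': array([-0.0676023 ,  0.46135661,  0.40487249]), 'moment': array([-0.00370013, -0.02998992, -0.00407772]), 'finger_force': 0.0, 'grip_width': 91.48420443990388}
```

View pics/scene0.png

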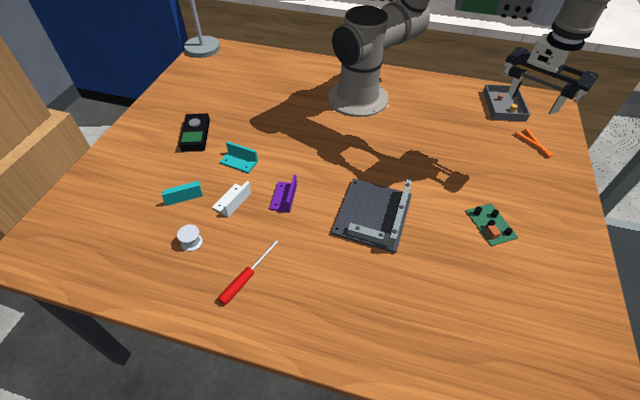

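View pics/top0.png

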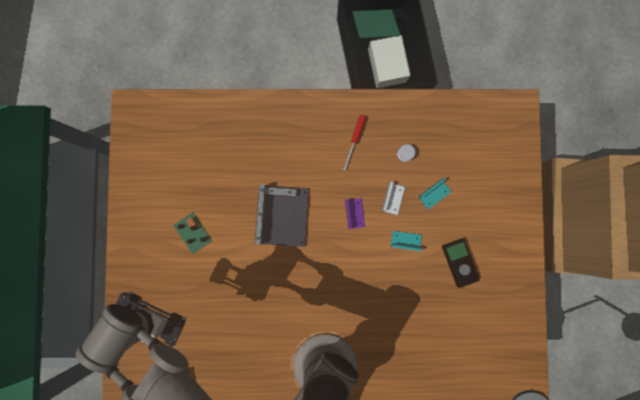

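The angle is bare metal, at about scene (232,198) and top (394,197). The jig is at top (283,215), with its fence on the image left (world +y) and its stop at the image top (world +x). I'll enlarge both next.

Run:
```python
import cv2,numpy as np
s=cv2.imread("pics/scene0.png");t=cv2.imread("pics/top0.png")
def cr(im,x,y,w,h,k):
    c=cv2.resize(im[y:y+h,x:x+w],None,fx=k,fy=k,interpolation=cv2.INTER_CUBIC)
    for i in range(0,w,10):
        cv2.putText(c,str(x+i),(i*k,8),0,.3,(0,255,255),1);cv2.line(c,(i*k,10),(i*k,14),(0,255,255),1)
    for i in range(10,h,10):
        cv2.putText(c,str(y+i),(0,i*k+3),0,.3,(0,255,255),1)
    return c
cv2.imwrite("pics/angle.png",np.hstack([cr(s,205,172,50,50,8),cr(t,370,172,50,50,8)]))
cv2.imwrite("pics/jig.png",np.hstack([cr(s,325,170,100,90,4),cr(t,245,173,80,90,4)]))
```

```text
(no output)
```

View pics/angle.png

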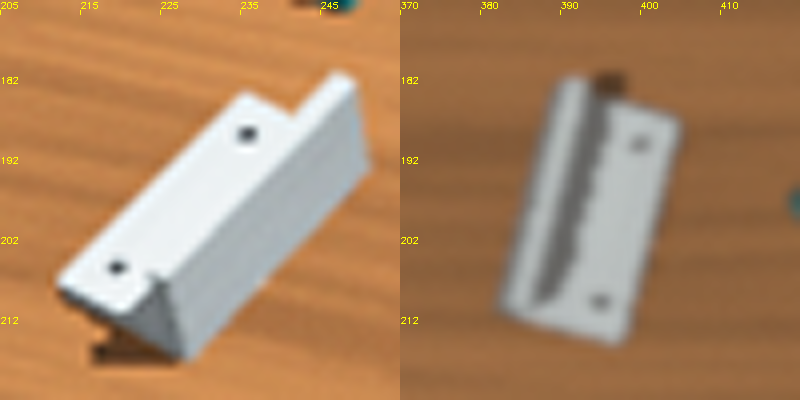

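View pics/jig.png

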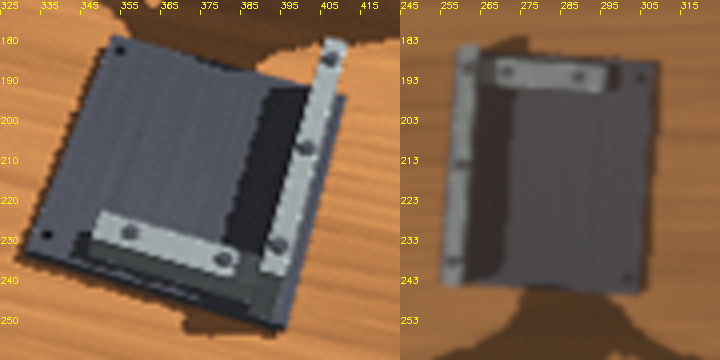

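The crops show the L with its leg on the +y side and its foot on the -y side, lying roughly parallel to the jig. I'll fit both poses from corners in the two views, leaving z free as a check.

```bash
cat > h.py <<'E'
import numpy as np
from plant import *
from scipy.spatial.transform import Rotation as R
from scipy.optimize import least_squares
CAL={n:get_calibration(n) for n in("scene","top")}
def proj(n,P):
    c=CAL[n]; p=(np.atleast_2d(P)-c["position"])@R.from_euler("xyz",c["attitude"]).as_matrix()
    q=p@c["mtx"].T; return q[:,:2]/q[:,2:]
def fit(obs,g):
    # obs: (cam,u,v,local xyz)
    def f(p):
        return np.concatenate([proj(n,R.from_euler("z",p[3]).apply(L)+p[:3])[0]-(u,v) for n,u,v,L in obs])
    s=least_squares(f,g,x_scale=[100,100,100,1],loss="soft_l1"); return s.x,f(s.x).reshape(-1,2)
E
python3 - <<'E'
from h import *
np.set_printoptions(precision=2,suppress=True)
S=lambda u,v,*L:("scene",205+u/8-.5,172+v/8-.5,L); T=lambda u,v,*L:("top",370+(u-400)/8-.5,172+v/8-.5,L)
A=[S(245,92,-50,-27.5,8),S(58,280,50,-27.5,8),S(185,360,50,27.5,0),S(370,165,-50,27.5,0),S(356,85,-50,27.5,45),S(157,275,50,27.5,45),
T(562,78,50,27.5,45),T(500,307,-50,27.5,45),T(682,122,50,-27.5,8),T(622,345,-50,-27.5,8)]
s=lambda u,v,*L:("scene",325+u/4-.5,170+v/4-.5,L); t=lambda u,v,*L:("top",245+(u-400)/4-.5,173+v/4-.5,L)
J=[s(325,38,-100,60,64),s(347,40,-100,75,64),s(260,270,100,60,64),s(288,275,100,75,64),s(113,37,-100,-85,14),s(20,258,100,-85,14),
s(97,210,70,-45,36),s(92,232,92,-45,36),
t(457,45,100,75,64),t(480,45,100,60,64),t(441,283,-100,75,64),t(463,285,-100,60,64),t(605,65,92,-45,36),t(603,92,70,-45,36),t(659,63,100,-85,14),t(639,293,-100,-85,14)]
for k,o in(("angle",A),("jig",J)):
    for sub in (o,[q for q in o if q[0]=="scene"],[q for q in o if q[0]=="top"]):
        x,r=fit(sub,[450,0,0,0]); print(k,x, "rms",r.std())
        if sub is o: print(r.T)
E
```

```text
angle [ 564.02 -234.41    0.7    -0.28] rms 0.4369216568005414
[[ 0.21 -0.09  0.25  0.26  0.    0.84  1.26  1.12  0.04 -0.11]
 [-0.05 -0.33  0.09  0.46 -0.31  0.19 -0.23 -0.18 -0.19 -0.04]]
angle [ 563.02 -235.8    -0.88   -0.28] rms 0.2812987019081186
angle [ 562.37 -229.87   16.39   -0.27] rms 0.40022968100768963
jig [505.42 147.63   0.21  -0.06] rms 0.6781430486842712
[[ 0.09  0.15  0.07 -0.69 -0.41  1.17  0.93 -0.29  0.89 -0.34  0.58 -0.37
   0.33  0.4  -1.01  0.23]
 [-0.33  0.57 -0.05  0.49 -0.87 -2.05  0.21  1.4  -0.45 -0.17  0.57  0.36
  -0.03 -0.29 -0.55  0.59]]
jig [507.07 147.37   2.26  -0.06] rms 0.7976627901720309
jig [505.98 149.08 -11.54  -0.06] rms 0.4825796945705221
```

Both fits give z≈0, as they must, and the yaws are -0.28 for the angle and -0.06 for the jig. My plan has four steps:
1. Grip the upright leg.
2. Set the angle on the bed about 30 mm from the fence and up against the stop.
3. Release and close the fingers.
4. Push into the inside corner.

I'll start with the twist alone.

Call:
arm_command --gripper '[50,50,50,50,50]' --pt "0 0 0" --pt "0 0 0" --pt "-0.5 -0.4 0" --pt "-1 -0.8 0" --pt "-1 -0.8 0" --twist '[-0.9,-0.8,0,0,0]'

```text
time: 0.72
tool_pos: [265.1, 410.6, 226.5]
tcp_rot: [-3.141, 0.0, 2.86]
contact_force: [-0.3, -0.5, -0.1]
grip_width: 50.9
finger_force: 0.0
```

```bash
cat >> h.py <<'E'
def to(p,yaw=None):
    """print tool-frame shift in units to world p (mm) and twist units to tool yaw (mod pi)"""
    o=get_obs(); r=R.from_euler("xyz",o["tcp_rot"])
    d=r.inv().apply(np.array(p)-o["tool_pos"])/25
    tw=None
    if yaw is not None:
        e=(yaw-o["tcp_rot"][2]+np.pi/2)%np.pi-np.pi/2; tw=round(-np.degrees(e)/5,2)
    print("t",round(o["time"],2),"pos",o["tool_pos"].round(1),"rot",o["tcp_rot"].round(3),"F",o["contact_force"].round(1),"w",round(o["grip_width"],1),"ff",round(o["finger_force"],1),"| dp",d.round(2),"tw",tw)
E
python3 -c "
from h import *
to([570.5,-212,120],-.28)"
```

```text
t 0.72 pos [265.1 410.6 226.5] rot [-3.141  0.     2.86 ] F [-0.3 -0.5 -0.1] w 50.9 ff 0.0 | dp [-18.66 -20.52   4.27] tw -0.02
```

Call:
arm_command --gripper '[50,50,50,50,50]' --pt "-0.9 -1 0" --pt "-0.9 -1 0" --pt "-0.9 -1 0" --pt "-0.9 -1 0" --pt "-0.9 -1 0" --twist '[0,0,0,0,0]'

```text
time: 1.35
tool_pos: [338.3, 259.0, 226.7]
tcp_rot: [-3.141, 0.0, 2.859]
contact_force: [0.1, 0.5, 0.4]
grip_width: 50.3
finger_force: 0.0
```

Call:
arm_command --gripper '[50,50,50,50,50]' --pt "-0.9 -1 0" --pt "-0.9 -1 0" --pt "-0.9 -1 0" --pt "-0.9 -1 0" --pt "-0.9 -1 0" --twist '[0,0,0,0,0]'

```text
time: 1.98
tool_pos: [411.5, 107.8, 226.6]
tcp_rot: [-3.141, -0.0, 2.859]
contact_force: [-0.1, 0.0, -0.2]
grip_width: 49.7
finger_force: 0.0
```

Call:
arm_command --gripper '[50,50,50,50,50]' --pt "-0.9 -1 0" --pt "-0.9 -1 0" --pt "-0.9 -1 0" --pt "-0.9 -1 0" --pt "-0.9 -1 0" --twist '[0,0,0,0,0]'

```text
time: 2.6
tool_pos: [484.7, -43.5, 226.6]
tcp_rot: [-3.141, -0.0, 2.859]
contact_force: [1.4, -0.1, -0.3]
grip_width: 50.0
finger_force: 0.0
```

Call:
arm_command --gripper '[50,50,50,50,50]' --pt "-0.9 -1 0.5" --pt "-0.9 -1 0.8" --pt "-0.9 -1 0.8" --pt "-0.5 -0.8 0.8" --pt "0 0 0" --twist '[0,0,0,0,0]'

```text
time: 3.22
tool_pos: [534.2, -156.6, 152.4]
tcp_rot: [3.141, -0.004, 2.857]
contact_force: [0.3, 0.5, -0.1]
grip_width: 50.0
finger_force: 0.0
```

```bash
python3 -c "
from h import *
import cv2
to([570.5,-212,120],-.28)
for n,x,y in(('scene',180,120),('top',350,150)):
    cv2.imwrite('pics/%s1.png'%n,cv2.resize(capture(n)[y:y+100,x:x+100,::-1],None,fx=4,fy=4,interpolation=2))
cv2.imwrite('pics/ab1.png',np.hstack([cv2.imread('pics/scene1.png'),cv2.imread('pics/top1.png')]))"
```

```text
t 3.23 pos [ 534.2 -156.6  152.4] rot [ 3.141 -0.004  2.857] F [ 0.3  0.5 -0.1] w 50.0 ff 0.0 | dp [-2.02 -1.72  1.29] tw -0.05
```

View pics/ab1.png

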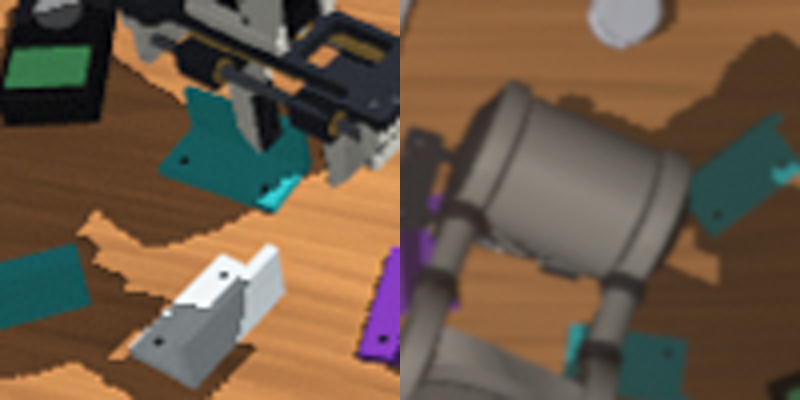

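The fingers are open and hanging above and behind the angle, which hasn't moved: its near bottom corner is still at about scene (228,216). I'll close in.

Call:
arm_command --gripper '[50,50,50,50,50]' --pt "-0.7 -0.6 0.4" --pt "-0.7 -0.6 0.4" --pt "-0.6 -0.5 0.5" --pt "0 0 0.8" --pt "0 0 0" --twist '[0,0,0,0,0]'

```text
time: 3.95
tool_pos: [571.1, -208.6, 101.4]
tcp_rot: [3.141, -0.002, 2.861]
contact_force: [1.2, 0.3, 1.0]
grip_width: 50.1
finger_force: 0.0
```

```bash
python3 -c "
from h import *
to([570.5,-212,15],-.28)"
```

```text
t 3.95 pos [ 571.1 -208.6  101.4] rot [ 3.141e+00 -2.000e-03  2.861e+00] F [1.2 0.3 1. ] w 50.1 ff 0.0 | dp [-0.02 -0.14  3.45] tw -0.0
```

Call:
arm_command --gripper '[50,50,50,50,50]' --pt "0 -0.14 0.6" --pt "0 0 0.9" --pt "0 0 0.7" --pt "0 0 0" --pt "0 0 0" --twist '[0,0,0,0,0]'

```text
time: 4.58
tool_pos: [571.4, -213.2, 47.3]
tcp_rot: [-3.141, 0.001, 2.861]
contact_force: [-0.5, -1.2, -0.1]
grip_width: 49.9
finger_force: 0.0
```

```bash
python3 -c "
from h import *
import cv2
to([570.5,-212,15],-.28)
cv2.imwrite('pics/s2.png',cv2.resize(capture('scene')[130:240,170:290,::-1],None,fx=5,fy=5,interpolation=2))"
```

```text
t 4.58 pos [ 571.4 -213.2   47.3] rot [-3.141e+00  1.000e-03  2.861e+00] F [-0.5 -1.2 -0.1] w 49.9 ff 0.0 | dp [0.05 0.04 1.29] tw -0.0
```

View pics/s2.png

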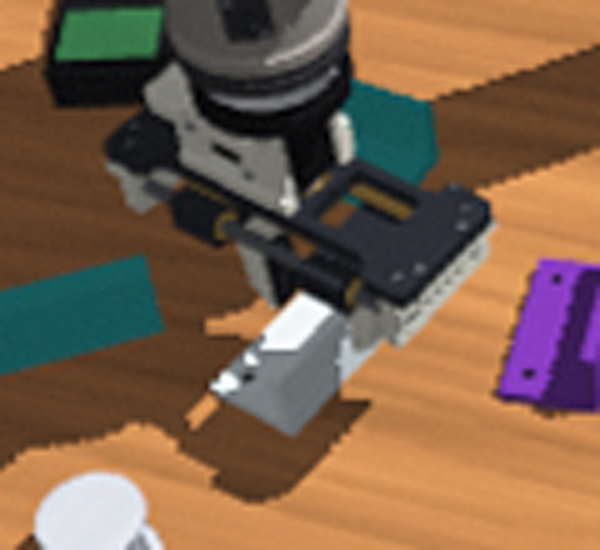

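The fingers straddle the leg midway along the angle, with the leg between the left and right fingers at about scene (233,195). I'll lower and close.

Call:
arm_command --gripper '[50,50,50,50,50]' --pt "0 0 0.4" --pt "0 0 0.4" --pt "0 0 0.3" --pt "0 0 0.2" --pt "0 0 0" --twist '[0,0,0,0,0]'

```text
time: 5.25
tool_pos: [570.6, -212.9, 13.6]
tcp_rot: [3.141, -0.001, 2.861]
contact_force: [0.5, 0.6, -0.1]
grip_width: 50.1
finger_force: 0.0
```

Call:
arm_command --gripper '[4,4,4,4,4]' --pt "0 0 0" --pt "0 0 0" --pt "0 0 0" --pt "0 0 0" --pt "0 0 0" --twist '[0,0,0,0,0]'

```text
time: 5.88
tool_pos: [571.0, -213.0, 14.3]
tcp_rot: [3.141, 0.0, 2.861]
contact_force: [0.6, 0.5, 0.8]
grip_width: 7.9
finger_force: 30.0
```

Call:
arm_command --gripper '[4,4,4,4,4]' --pt "0 0 0" --pt "0 0 0" --pt "0 0 0" --pt "0 0 0" --pt "0 0 0" --twist '[0,0,0,0,0]'

```text
time: 6.5
tool_pos: [571.0, -213.0, 14.3]
tcp_rot: [3.141, 0.0, 2.861]
contact_force: [0.9, 0.3, 1.7]
grip_width: 8.1
finger_force: 30.0
```

Gripped, with the opening at 8 mm, which matches the leg. Now lift and carry.

Call:
arm_command --gripper '[4,4,4,4,4]' --pt "0 0 -0.4" --pt "0 0 -0.8" --pt "0 0 -1" --pt "0 0 -1" --pt "0 0 -1" --twist '[0,0,0,0,0]'

```text
time: 7.12
tool_pos: [570.6, -213.1, 120.2]
tcp_rot: [-3.142, -0.001, 2.861]
contact_force: [-0.7, -0.3, -2.9]
grip_width: 8.1
finger_force: 30.0
```

Call:
arm_command --gripper '[4,4,4,4,4]' --pt "0 0 -0.5" --pt "0 0 0" --pt "0 0 0" --pt "0 0 0" --pt "0 0 0" --twist '[-0.5,-0.7,-0.7,-0.6,0]'

```text
time: 7.75
tool_pos: [570.6, -213.1, 131.8]
tcp_rot: [3.142, -0.0, 3.079]
contact_force: [-0.7, 0.2, -2.9]
grip_width: 7.8
finger_force: 30.0
```

```bash
python3 -c "
from h import *
to([517,172.4,110],-.06)"
```

```text
t 7.75 pos [ 570.6 -213.1  131.8] rot [ 3.142 -0.     3.079] F [-0.7  0.2 -2.9] w 7.8 ff 30.0 | dp [ 3.11 15.26  0.88] tw -0.03
```

Call:
arm_command --gripper '[4,4,4,4,4]' --pt "0.1 0.5 0" --pt "0.2 0.8 0" --pt "0.2 1 0" --pt "0.2 1 0" --pt "0.2 1 0" --twist '[0,0,0,0,0]'

```text
time: 8.38
tool_pos: [554.6, -101.8, 131.9]
tcp_rot: [3.141, -0.0, 3.08]
contact_force: [0.1, 0.3, -2.5]
grip_width: 7.6
finger_force: 30.0
```

Call:
arm_command --gripper '[4,4,4,4,4]' --pt "0.2 1 0" --pt "0.2 1 0" --pt "0.2 1 0" --pt "0.2 1 0" --pt "0.2 1 0" --twist '[0,0,0,0,0]'

```text
time: 9.0
tool_pos: [537.0, 24.4, 131.9]
tcp_rot: [3.141, 0.0, 3.08]
contact_force: [-0.1, -0.4, -1.1]
grip_width: 7.8
finger_force: 30.0
```

Call:
arm_command --gripper '[4,4,4,4,4]' --pt "0.3 1 0" --pt "0.3 1 0" --pt "0.3 1 0" --pt "0.2 0.7 0" --pt "0.1 0.4 0" --twist '[0,0,0,0,0]'

```text
time: 9.62
tool_pos: [513.8, 127.6, 131.9]
tcp_rot: [3.142, 0.0, 3.081]
contact_force: [-0.6, 0.1, -3.0]
grip_width: 8.1
finger_force: 30.0
```

Call:
arm_command --gripper '[4,4,4,4,4]' --pt "0 0.6 0" --pt "0 0 0" --pt "0 0 0" --pt "0 0 0" --pt "0 0 0" --twist '[0,0,0,0,0]'

```text
time: 10.25
tool_pos: [515.4, 140.6, 131.7]
tcp_rot: [3.142, -0.0, 3.079]
contact_force: [0.2, 0.2, -2.3]
grip_width: 7.7
finger_force: 30.0
```

```bash
python3 -c "
from h import *
to([517,172.4,60],-.06)"
```

```text
t 10.25 pos [515.4 140.6 131.7] rot [ 3.142 -0.     3.079] F [ 0.2  0.2 -2.3] w 7.7 ff 30.0 | dp [0.02 1.27 2.87] tw -0.03
```

Call:
arm_command --gripper '[4,4,4,4,4]' --pt "0 0.6 0.4" --pt "0 0.6 0.8" --pt "0 0 0.9" --pt "0 0 0.7" --pt "0 0 0" --twist '[0,0,0,0,0]'

```text
time: 10.88
tool_pos: [516.0, 171.5, 59.9]
tcp_rot: [-3.141, -0.004, 3.08]
contact_force: [0.3, -0.7, -1.4]
grip_width: 7.9
finger_force: 30.0
```

```bash
python3 -c "
from h import *
import cv2
to([517,172.4,28],-.06)
cv2.imwrite('pics/s3.png',cv2.resize(capture('scene')[140:260,310:430,::-1],None,fx=5,fy=5,interpolation=2))"
```

```text
t 10.88 pos [516.  171.5  59.9] rot [-3.141 -0.004  3.08 ] F [ 0.3 -0.7 -1.4] w 7.9 ff 30.0 | dp [-0.04  0.04  1.28] tw -0.02
```

View pics/s3.png

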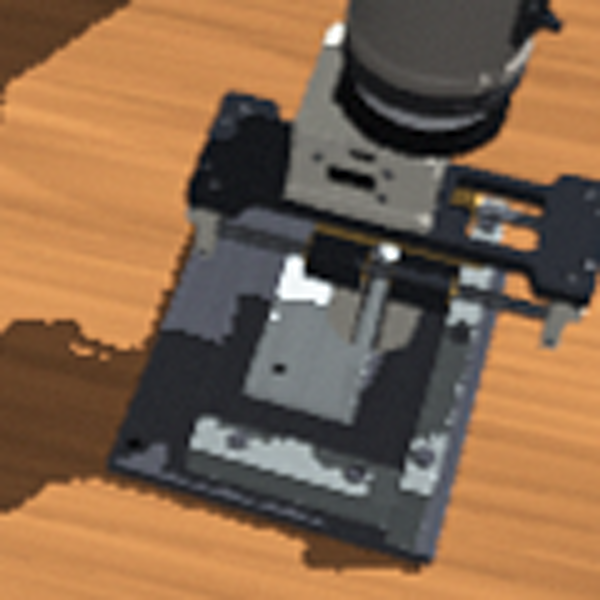

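The angle is over the bed, parallel to the fence with the outer finger clear of it, and its near end at about (370,222) is short of the stop. I'll lower until it touches.

Call:
arm_command --gripper '[4,4,4,4,4]' --pt "0 0 0.4" --pt "0 0 0.4" --pt "0 0 0.2" --pt "0 0 0.12" --pt "0 0 0" --twist '[0,0,0,0,0]'

```text
time: 11.55
tool_pos: [517.2, 171.0, 33.6]
tcp_rot: [3.142, -0.0, 3.079]
contact_force: [-0.0, 0.1, -2.2]
grip_width: 7.9
finger_force: 30.0
```

Call:
arm_command --gripper '[4,4,4,4,4]' --pt "0 0 0.04" --pt "0 0 0.04" --pt "0 0 0.04" --pt "0 0 0" --pt "0 0 0" --twist '[0,0,0,0,0]'

```text
time: 12.18
tool_pos: [517.2, 171.0, 30.7]
tcp_rot: [3.142, 0.0, 3.079]
contact_force: [-0.8, -1.1, -2.2]
grip_width: 7.7
finger_force: 30.0
```

Call:
arm_command --gripper '[4,4,4,4,4]' --pt "0 0 0.03" --pt "0 0 0.03" --pt "0 0 0.02" --pt "0 0 0.02" --pt "0 0 0" --twist '[0,0,0,0,0]'

```text
time: 12.8
tool_pos: [517.2, 171.0, 28.3]
tcp_rot: [3.142, 0.0, 3.079]
contact_force: [-0.7, 0.3, -1.6]
grip_width: 8.1
finger_force: 30.0
```

Call:
arm_command --gripper '[4,4,4,4,4]' --pt "-0.1 0 0.02" --pt "-0.1 0 0" --pt "-0.06 0 0" --pt "-0.04 0 0" --pt "0 0 0" --twist '[0,0,0,0,0]'

```text
time: 13.42
tool_pos: [524.4, 170.6, 28.3]
tcp_rot: [3.141, -0.001, 3.079]
contact_force: [-4.2, 0.2, 5.1]
grip_width: 8.2
finger_force: 30.0
```

Call:
arm_command --gripper '[4,4,4,4,4]' --pt "-0.04 0 0.01" --pt "-0.02 0 0" --pt "0 0 0" --pt "0 0 0" --pt "0 0 0" --twist '[0,0,0,0,0]'

```text
time: 14.05
tool_pos: [525.5, 170.6, 28.3]
tcp_rot: [3.142, -0.001, 3.079]
contact_force: [-5.6, 0.8, 9.0]
grip_width: 8.2
finger_force: 30.0
```

Call:
arm_command --gripper '[4,4,4,4,4]' --pt "-0.04 0 -0.01" --pt "-0.04 0 -0.01" --pt "0 0 0" --pt "0 0 0" --pt "0 0 0" --twist '[0,0,0,0,0]'

```text
time: 14.68
tool_pos: [527.5, 170.5, 28.3]
tcp_rot: [3.141, -0.001, 3.079]
contact_force: [-5.6, 0.2, 7.0]
grip_width: 8.0
finger_force: 30.0
```

Call:
arm_command --gripper '[4,4,4,4,4]' --pt "-0.04 0 0" --pt "-0.04 0 0" --pt "0 0 0" --pt "0 0 0" --pt "0 0 0" --twist '[0,0,0,0,0]'

```text
time: 15.3
tool_pos: [527.6, 170.6, 28.3]
tcp_rot: [-3.141, -0.005, 3.079]
contact_force: [-11.8, 2.2, 12.9]
grip_width: 7.8
finger_force: 30.0
```

The stop is felt at TCP x 527.6, against an expected ~527. I'll relax, release slightly and rise.

Call:
arm_command --gripper '[4,4,16,16,16]' --pt "0.06 0 0" --pt "0 0 0" --pt "0 0 0" --pt "0 0 0" --pt "0 0 0" --twist '[0,0,0,0,0]'

```text
time: 15.92
tool_pos: [529.1, 170.2, 27.9]
tcp_rot: [3.141, 0.001, 3.079]
contact_force: [0.2, 0.6, -0.3]
grip_width: 15.6
finger_force: 0.0
```

Call:
arm_command --gripper '[16,16,16,16,16]' --pt "0 0 -0.3" --pt "0 0 -0.7" --pt "0 0 -0.8" --pt "0 0 -0.6" --pt "0 0 0" --twist '[0,0,0,0,0]'

```text
time: 16.55
tool_pos: [529.5, 170.4, 89.3]
tcp_rot: [3.141, 0.003, 3.079]
contact_force: [0.1, 0.1, -0.5]
grip_width: 16.0
finger_force: 0.0
```

Call:
arm_command --gripper '[0,0,0,0,0]' --pt "0.04 -0.4 0" --pt "0.04 -0.5 0" --pt "0 -0.22 0" --pt "0 0 0" --pt "0 0 0" --twist '[0,0,0,0,0]'

```text
time: 17.18
tool_pos: [525.0, 142.5, 87.9]
tcp_rot: [3.141, -0.0, 3.079]
contact_force: [0.2, 0.6, -0.6]
grip_width: 0.7
finger_force: 0.0
```

```bash
python3 -c "
from h import *
import cv2
to([527.5,142.5,28],-.06)
cv2.imwrite('pics/s4.png',cv2.resize(capture('scene')[140:260,310:430,::-1],None,fx=5,fy=5,interpolation=2))"
```

```text
t 17.18 pos [525.  142.5  87.9] rot [ 3.141 -0.     3.079] F [ 0.2  0.6 -0.6] w 0.7 ff 0.0 | dp [-0.1   0.01  2.4 ] tw -0.03
```

View pics/s4.png

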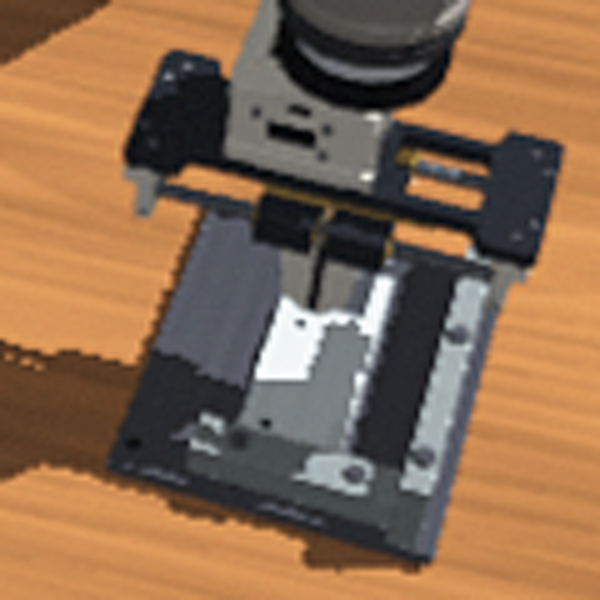

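The angle stands on the bed with its end at the stop, around (350,228), and is parallel to the fence with a gap of about 30 mm. The closed fingers are over the foot, inside the leg. Descend.

Call:
arm_command --gripper '[0,0,0,0,0]' --pt "-0.08 0 0.5" --pt "0 0 0.8" --pt "0 0 0.6" --pt "0 0 0.3" --pt "0 0 0" --twist '[0,0,0,0,0]'

```text
time: 17.85
tool_pos: [526.7, 142.4, 32.4]
tcp_rot: [-3.141, -0.001, 3.079]
contact_force: [-0.8, 0.1, 0.2]
grip_width: 0.2
finger_force: 0.0
```

Call:
arm_command --gripper '[0,0,0,0,0]' --pt "0 0 0.06" --pt "0 0 0.04" --pt "0 0 0.04" --pt "0 0 0" --pt "0 0 0" --twist '[0,0,0,0,0]'

```text
time: 18.48
tool_pos: [527.0, 142.3, 29.6]
tcp_rot: [3.142, 0.0, 3.079]
contact_force: [0.6, -0.0, 0.0]
grip_width: 0.5
finger_force: 0.0
```

Call:
arm_command --gripper '[0,0,0,0,0]' --pt "0 0 0.08" --pt "0 0 0.06" --pt "0 0 0.06" --pt "0 0 0" --pt "0 0 0" --twist '[0,0,0,0,0]'

```text
time: 19.1
tool_pos: [527.0, 142.4, 24.5]
tcp_rot: [3.141, 0.0, 3.079]
contact_force: [0.5, 0.6, -0.9]
grip_width: 0.4
finger_force: 0.0
```

Call:
arm_command --gripper '[0,0,0,0,0]' --pt "0 0 0.04" --pt "0 0 0.03" --pt "0 0 0" --pt "0 0 0" --pt "0 0 0" --twist '[0,0,0,0,0]'

```text
time: 19.73
tool_pos: [527.0, 142.4, 22.7]
tcp_rot: [3.141, 0.0, 3.079]
contact_force: [-1.0, -0.9, 0.3]
grip_width: 0.7
finger_force: 0.0
```

Just above the foot. Now slide towards the fence.

Call:
arm_command --gripper '[0,0,0,0,0]' --pt "0 0.1 0.01" --pt "0 0.1 0.01" --pt "0 0.1 0" --pt "0 0.1 0" --pt "0 0 0" --twist '[0,0,0,0,0]'

```text
time: 20.35
tool_pos: [527.7, 152.6, 22.3]
tcp_rot: [3.141, 0.0, 3.079]
contact_force: [-0.7, 0.4, 1.6]
grip_width: 0.5
finger_force: 1.5
```

Call:
arm_command --gripper '[0,0,0,0,0]' --pt "0 0.12 0" --pt "0 0.12 0" --pt "0 0.12 0" --pt "0 0.12 0" --pt "0 0 0" --twist '[0,0,0,0,0]'

```text
time: 20.98
tool_pos: [528.4, 164.8, 22.3]
tcp_rot: [3.141, 0.0, 3.079]
contact_force: [-0.1, -0.2, 2.2]
grip_width: 0.4
finger_force: 2.0
```

Call:
arm_command --gripper '[0,0,0,0,0]' --pt "0 0.1 0" --pt "0 0.1 0" --pt "0 0.1 0" --pt "0 0.1 0" --pt "0 0 0" --twist '[0,0,0,0,0]'

```text
time: 21.6
tool_pos: [529.0, 174.7, 22.3]
tcp_rot: [3.141, 0.0, 3.079]
contact_force: [-0.1, -1.7, 3.8]
grip_width: 0.6
finger_force: 2.6
```

Call:
arm_command --gripper '[0,0,0,0,0]' --pt "0 0.06 0" --pt "0 0.06 0" --pt "0 0.05 0" --pt "0 0 0" --pt "0 0 0" --twist '[0,0,0,0,0]'

```text
time: 22.22
tool_pos: [529.3, 178.6, 22.3]
tcp_rot: [3.141, 0.0, 3.079]
contact_force: [0.2, -2.5, 4.8]
grip_width: 0.2
finger_force: 3.3
```

Call:
arm_command --gripper '[0,0,0,0,0]' --pt "0 0.06 0" --pt "0 0.06 0" --pt "0 0.05 0" --pt "0 0 0" --pt "0 0 0" --twist '[0,0,0,0,0]'

```text
time: 22.85
tool_pos: [529.3, 180.3, 22.3]
tcp_rot: [-3.138, -0.001, 3.079]
contact_force: [-0.4, -15.3, 7.4]
grip_width: 0.4
finger_force: 9.2
```

Call:
arm_command --gripper '[0,0,0,0,0]' --pt "0 0.04 0" --pt "0 0.04 0" --pt "0 0 0" --pt "0 0 0" --pt "0 0 0" --twist '[0,0,0,0,0]'

```text
time: 23.48
tool_pos: [529.3, 180.4, 22.3]
tcp_rot: [-3.136, -0.002, 3.079]
contact_force: [-1.8, -25.8, 8.8]
grip_width: 0.3
finger_force: 13.6
```

Fence reached at TCP y 180.4, against an expected ~179. I'll balance the forces and check with both cameras.

Call:
arm_command --gripper '[0,0,0,0,0]' --pt "0 -0.04 0.02" --pt "0 0 0.02" --pt "0 0 0.01" --pt "0 0 0" --pt "0 0 0" --twist '[0,0,0,0,0]'

```text
time: 24.1
tool_pos: [529.3, 180.4, 22.3]
tcp_rot: [-3.137, -0.001, 3.079]
contact_force: [-4.5, -22.7, 18.3]
grip_width: 0.2
finger_force: 15.0
```

```bash
python3 -c "
from h import *
import cv2
to([527.5,180,22],-.06)
a=cv2.resize(capture('scene')[170:260,325:425,::-1],None,fx=6,fy=6,interpolation=2)
cv2.imwrite('pics/s5.png',a)
to([527.5,180,22],-.06)"
```

```text
t 24.1 pos [529.3 180.4  22.3] rot [-3.137e+00 -1.000e-03  3.079e+00] F [ -4.5 -22.7  18.3] w 0.2 ff 15.0 | dp [ 0.07 -0.02  0.01] tw -0.02
t 24.15 pos [529.3 180.4  22.2] rot [-3.137e+00 -1.000e-03  3.079e+00] F [ -5.  -20.7  19.1] w 0.3 ff 15.0 | dp [ 0.07 -0.02  0.01] tw -0.02
```

View pics/s5.png

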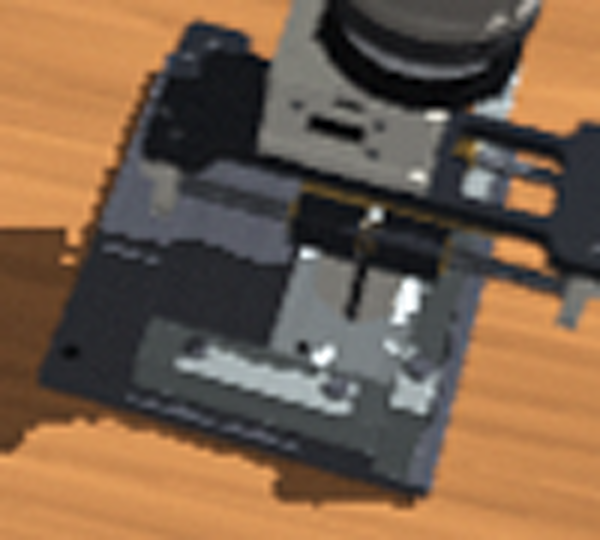

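The leg lies along the fence (strip at about scene (392,220)) and the end sits at the stop face. The contact is firm but above 10 N, so I'll ease it a little.

Call:
arm_command --gripper '[0,0,0,0,0]' --pt "0 -0.03 -0.015" --pt "0 0 0" --pt "0 0 0" --pt "0 0 0" --pt "0 0 0" --twist '[0,0,0,0,0]'

```text
time: 24.78
tool_pos: [529.3, 180.3, 22.3]
tcp_rot: [-3.138, -0.001, 3.079]
contact_force: [-3.2, -17.2, 15.0]
grip_width: 0.3
finger_force: 12.6
```

Call:
arm_command --gripper '[0,0,0,0,0]' --pt "0 0 0" --pt "0 0 0" --pt "0 0 0" --pt "0 0 0" --pt "0 0 0" --twist '[0,0,0,0,0]'

```text
time: 25.4
tool_pos: [529.3, 180.3, 22.2]
tcp_rot: [-3.138, -0.001, 3.079]
contact_force: [-3.9, -17.6, 14.9]
grip_width: 0.6
finger_force: 12.6
```

Call:
arm_command --gripper '[0,0,0,0,0]' --pt "0 -0.03 0" --pt "0 0 0" --pt "0 0 0" --pt "0 0 0" --pt "0 0 0" --twist '[0,0,0,0,0]'

```text
time: 26.02
tool_pos: [529.4, 180.3, 22.3]
tcp_rot: [-3.139, -0.0, 3.079]
contact_force: [-2.9, -13.2, 13.7]
grip_width: 0.2
finger_force: 11.3
```

```bash
python3 -c "
from h import *
to([527.5,180,22],-.06)
print(close_job())"
```

```text
t 26.02 pos [529.4 180.3  22.3] rot [-3.139 -0.     3.079] F [ -2.9 -13.2  13.7] w 0.2 ff 11.3 | dp [ 0.07 -0.02  0.01] tw -0.03
the job is handed in; nothing more can be done
None
```

I handed the job in at 26 s with the angle on the bed, against fence and stop, and the fingers still pushing about 13 N towards the fence and 14 N down; no verdict came back.

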